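# Find the tub lid that rocks and press it home

## Task

One of the four tubs in the tray has a lid that is not snapped on. With shut fingertips, press lightly near the edge of one lid after another until you find the one that rocks, then press that lid down in its middle until it is fully home. Only press: do not pull the lid up, and leave the jar, the weight and the other loose things on the bench where they are.

Things in the scene. Friction and masses are not known exactly. Their poses are not given: they have to be found in the camera images.
- tray: Low wooden tray fixed to the bench, 248 mm (its x) by 300 mm (its y), walls 24 mm high. Four identical white tubs (94 mm across) with identical flat round grey lids (104 mm across) stand in its four corner pockets and cannot shift; a jar and a brass weight stand loose in the two narrow middle pockets. Origin: centre of the underside, on the bench; z up.
- tub_1 (a point): Point on the centre line of the tub in the near left pocket (seen along the tray's own axes; tray x -58 mm, y +90 mm), 78 mm above the bench. The top of the lid there lies somewhere between 7 mm below and 6 mm above this point: tubs stand at uneven heights, so height does not tell which lid is loose. Any one of the four tubs may have the loose lid; the other three lids are rigid.
- tub_2 (a point): Point on the centre line of the tub in the near right pocket (seen along the tray's own axes; tray x -58 mm, y -90 mm), 78 mm above the bench. The top of the lid there lies somewhere between 7 mm below and 6 mm above this point: tubs stand at uneven heights, so height does not tell which lid is loose. Any one of the four tubs may have the loose lid; the other three lids are rigid.
- tub_3 (a point): Point on the centre line of the tub in the far left pocket (seen along the tray's own axes; tray x +58 mm, y +90 mm), 78 mm above the bench. The top of the lid there lies somewhere between 7 mm below and 6 mm above this point: tubs stand at uneven heights, so height does not tell which lid is loose. Any one of the four tubs may have the loose lid; the other three lids are rigid.
- tub_4 (a point): Point on the centre line of the tub in the far right pocket (seen along the tray's own axes; tray x +58 mm, y -90 mm), 78 mm above the bench. The top of the lid there lies somewhere between 7 mm below and 6 mm above this point: tubs stand at uneven heights, so height does not tell which lid is loose. Any one of the four tubs may have the loose lid; the other three lids are rigid.
- loose_lid (a joint): How far the one loose lid (whichever tub it is on) has gone down, in m: about 0 (within 0.001) as found, 0.005 when fully home on the rim, negative if it has been pulled up. It stays where it is left; pressing it down in its middle takes a push of about 11 N (15 N if the push is 10 mm off centre), and then the rim stops it. Once home it no longer rocks.
- rock_a (a joint): Tilt of the one loose lid about one level axis, in rad, either sign, 0 when level. A light push (about 4 N, 40 mm from its centre) tilts the lid about 0.1 rad, its edge sinking 4 to 5 mm until it meets the rim; it springs level when let go. The tilt in any direction is the root of the sum of squares of rock_a and rock_b.
- rock_b (a joint): Tilt of the one loose lid about the other level axis, square to the first, in rad, either sign, 0 when level. A light push (about 4 N, 40 mm from its centre) tilts the lid about 0.1 rad, its edge sinking 4 to 5 mm until it meets the rim; it springs level when let go. The tilt in any direction is the root of the sum of squares of rock_a and rock_b.
- jar: Bystander, loose, to be left alone: the amber glass jar with a steel cap standing in the near middle pocket of the tray, 48 mm across, 85 mm tall.
- weight: Bystander, loose, to be left alone: the turned brass weight standing in the far middle pocket of the tray, 40 mm across, 56 mm tall.
- brush: Bystander, loose, to be left alone: a hand brush lying on the bench to the left of the tray.
- scraper: Bystander, loose, to be left alone: a scraper lying on the bench to the right of the tray.
- mug: Bystander, loose, to be left alone: a mug beyond the tray on the left, 76 mm across, 85 mm tall.
- tape: Bystander, loose, to be left alone: a roll of tape lying flat beyond the tray on the right, 96 mm across, 24 mm high.
- driver: Bystander, loose, to be left alone: a screwdriver lying on the bench, left of the brush.
Things that resemble listed ones, but are neither listed nor needed, are in the scene too. What is shaped like the part that bears loose_lid but green or pink is not meant.

How it is judged:
By the outcome, as a careful person would: the job done as asked, in the order asked, and still so for the second after the job is handed in, with the robot touching nothing.
It also fails if it takes over 40 s, if anything falls off the work surface, if the arm or the gripper's body presses on something with over 40 N, if the wrist force passes 120 N, or if a joint passes its speed limit or range.

## Robot

A 6-joint arm with a two-finger parallel gripper is mounted at the origin on the work surface. World frame = base frame: x ahead of the robot, y to its left, z up, the work surface at z = 0. Lengths are in m, angles in rad, forces in N, time in s.
With the tool pointing down it reaches from about 0.25 to 0.85 m from the base axis. Payload 12.5 kg.
Tool frame: the origin (TCP) lies midway between the tips of the shut fingers; the grasp point (between the pads) lies arm.grasp_offset behind it (arm.grasp_offset is the distance from the TCP to the grasp point, in m); y points along the fingers, x is the direction in which the jaws open and shut, and the axes are right-handed (so a half turn about y gives the same grasp; the last joint's range is limited). The gripper opens to 93 mm and grips with 3 to 60 N. Pads are 15 mm wide; open, the fingers measure 128 mm over their backs; the gripper's body (75 mm by 188 mm) begins 65 mm behind the grasp point.
Start: joints at [1.199, 0.351, 1.652, -0, 1.139, -0.085], TCP at [0.156, 0.528, 0.219] pointing down, gripper open.
Joint ranges: [-2.75, 2.75], [-0.79, 2.1], [0.01, 2.65], [-1.57, 4.71], [0.07, 3.14], [-2.87, 2.87]. Speed limits (rad/s): [2.22, 2.22, 2.79, 3.14, 3.14, 3.14].

## Interface

Orientations are given as a rotation vector (axis times angle).
In Python, from plant import arm, capture, camera_params gives the robot as it stands.
- The arm moves only by the tool move_arm, never from a script. Its argument "commands" is a list of rows, each a list of 3 entries, a list of its own where there are three numbers: the shift along the tool's x, y, z in cm, then the turn, a rotation vector about the tool's x, y, z in rad, then the gripper command: -1 is shut, 1 is fully open, values between are in proportion. In form: [[[dx, dy, dz], [rx, ry, rz], claw], ...]. A call has 1 to 10 rows; each row is the pose to reach, as a shift and turn from the pose commanded when the call began, along the tool's axes at that moment; what a row does not reach only later rows make up. A row lasts 1/10 s, in which the tool goes at most 50 mm and 8.59 degrees, less where a joint would pass 70% of its speed; a pose out of reach is approached as far as the arm can. A call with a gripper value outside its range is refused whole. The fingers move at their own pace and stop on an object; "newtons" is the grip in N (left out, the last holds). Time passes only in rows, so rows that repeat a pose let the fingers close. It gives the time, the measured TCP pose, the force and the opening at its end, in the units of the state.
- arm.sense(): the state, without advancing time (a new reading comes with each control period).
- capture(name): name is "side" or "top" or "wrist"; returns the picture (420x560x3 uint8, blue, green, red); there is no depth.
- camera_params(name): a dict with "intrinsics" (3x3 intrinsics, pixels), "D" ([k1, k2, p1, p2, k3] as OpenCV has them; the pictures are not rectified), "xyz" and "orientation" of the camera in the world. Camera axes: x right, y down, z forward; pixel columns grow to the right and rows downward; lengths in m; the calibration is good to about 2 mm. A picture is of the moment at which its call begins: read the wrist's pose just before it. camera_params takes no time and is no camera call; for the wrist camera it gives the pose at the moment of the call.
- arm.sign_off(): hands the job in, once; it reports no verdict.
The state is a dict: "clock": time; "joint_pos": joint angles; "qvel": joint speeds; "effort": joint torques, N m; "tool_pos": TCP position; "tool_rot": TCP orientation; "contact_force": force on the tool from outside, world axes, zero at the start; "ft_torque": the same for the moment, N m; "opening": opening from 0.0 (shut) to 1.0 (fully open).
Only numpy, scipy, OpenCV 4.12 (cv2) and the standard library are available. Lean on these libraries where they do the work, as an engineer would, in place of code of your own. Each camera call takes 0.05 s, during which the arm holds its last target. There are 200 camera calls.

## Working session

There is one attempt and no reset: what is moved stays moved. The work goes in short steps, Python scripts to look and compute and a tool call to move; the robot and the scene stay as the last step left them, time stands still between calls to the robot, and variables do not carry over. Pictures are saved under pics/ and viewed, about 8 in all and at most 12, crops included, and the job is handed in when it is done.

Besides the shell and the picture viewer there is one more tool, called as name(argument=value, ...) on one line, values as JSON. move_arm: Moves the arm, as the interface text tells. Its arguments: {"type":"object","properties":{"commands":{"type":"array","items":{"type":"array"}},"newtons":{"type":"number"}},"required":["commands"]}

```bash
ls; mkdir -p pics
python3 - <<'E'
from plant import arm,capture,camera_params
import cv2,numpy as np
for n in("top","side"):
    cv2.imwrite(f"pics/{n}0.png",capture(n)); p=camera_params(n); print(n,p)
s=arm.sense(); print(s["clock"],s["tool_pos"],s["tool_rot"],s["contact_force"])
E
```

```text
pics
top {'intrinsics': array([[542.96023126,   0.        , 285.65803184],
       [  0.        , 542.96023126, 212.39405542],
       [  0.        ,   0.        ,   1.        ]]), 'D': array([0.01674361, 0.        , 0.        , 0.        , 0.        ]), 'xyz': array([0.14938877, 0.02820128, 1.86794278]), 'orientation': array([-2.07744511,  2.14723978, -0.21452089])}
side {'intrinsics': array([[425.50685452,   0.        , 285.56622916],
       [  0.        , 425.50685452, 209.54545934],
       [  0.        ,   0.        ,   1.        ]]), 'D': array([-0.08635705,  0.        ,  0.        ,  0.        ,  0.        ]), 'xyz': array([-0.02875085, -0.66324947,  0.70101928]), 'orientation': array([-2.07846074,  0.70018218, -0.40428307])}
0.1 [0.15545248 0.52726958 0.21816973] [-1.33186707 -0.99470249  0.99612926] [-0.42077069 -0.24086469  0.64701056]
```

View pics/top0.png

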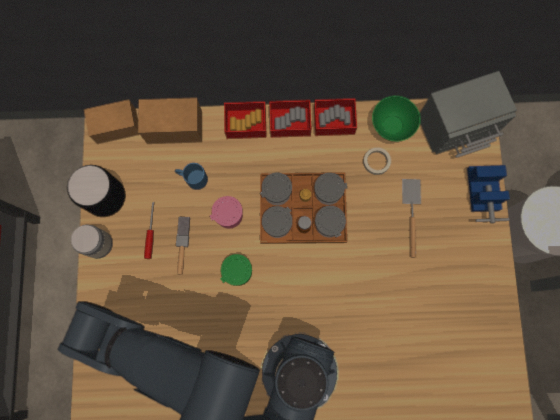

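The top view shows the tray around px (304,208), with four grey lids at about (277,187), (330,187), (277,221) and (330,221). Next I'll measure the lid centres.

```bash
cat > h.py <<'E'
import cv2,numpy as np
from scipy.spatial.transform import Rotation as R
from plant import arm,capture,camera_params
def ray(n,uv,z,p=None):
    p=p or camera_params(n)
    q=cv2.undistortPoints(np.array(uv,float).reshape(-1,1,2),p["intrinsics"],p["D"])[:,0]
    d=R.from_rotvec(p["orientation"]).apply(np.c_[q,np.ones(len(q))])
    return p["xyz"]+d*((z-p["xyz"][2])/d[:,2])[:,None]
E
python3 - <<'E'
from h import *
im=cv2.imread("pics/top0.png"); hsv=cv2.cvtColor(im,cv2.COLOR_BGR2HSV)
m=((hsv[...,1]<70)&(hsv[...,2]>50)).astype(np.uint8)*255
r=np.zeros_like(m); r[168:248,255:352]=m[168:248,255:352]
n,l,st,c=cv2.connectedComponentsWithStats(cv2.morphologyEx(r,cv2.MORPH_OPEN,np.ones((3,3))))
for i in range(1,n):
    if st[i,4]>60: print(st[i],c[i],ray("top",[c[i]],.078)[0])
h=((hsv[...,0]<25)&(hsv[...,1]>70)).astype(np.uint8)
cv2.imwrite("pics/top1.png",np.hstack([cv2.resize(im[160:255,250:360],None,fx=3.5,fy=3.5),cv2.cvtColor(cv2.resize(r[160:255,250:360],None,fx=3.5,fy=3.5),cv2.COLOR_GRAY2BGR)]))
print(R.from_rotvec(arm.sense()["tool_rot"]).as_matrix().round(3))
E
```

```text
[261 173  31  32 763] [276.28309305 188.18479685] [0.60597155 0.05530694 0.078     ]
[315 173  32  32 751] [329.25565912 187.9334221 ] [ 0.6007451  -0.12456629  0.078     ]
[262 206  30  31 737] [276.86431479 220.92672999] [0.49267583 0.05663741 0.078     ]
[315 206  30  31 748] [329.85828877 220.96390374] [ 0.48659188 -0.12102166  0.078     ]
[298 217  13  12 127] [304.02362205 222.45669291] [ 0.48440194 -0.03424211  0.078     ]
[[ 0.283 -0.    -0.959]
 [ 0.959 -0.001  0.283]
 [-0.001 -1.     0.   ]]
```

View pics/top1.png

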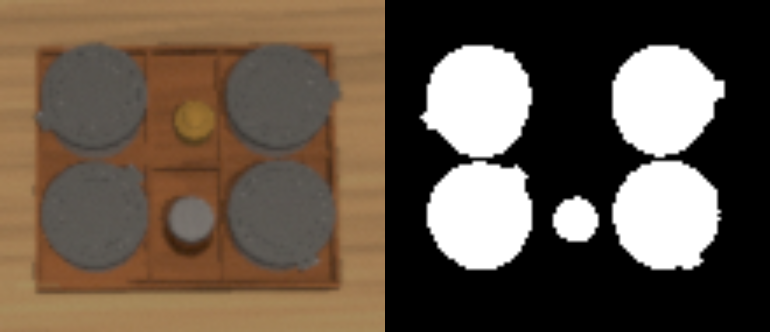

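View pics/side0.png

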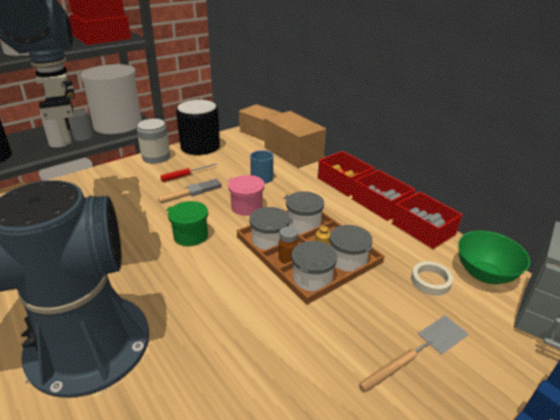

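Left to right, the side view shows the tray at around px (308,250) and the four lidded tubs. Each lid has a tab. The lids sit near x 0.49 and 0.60, and y 0.056 and -0.123, with tray yaw about -0.03. I'll go above tub_1 next.

```bash
cat >> h.py <<'E'
def sh(t,frm=None):
    s=arm.sense(); return R.from_rotvec(s["tool_rot"]).inv().apply(np.array(t)-(s["tool_pos"] if frm is None else frm))*100
def T(x,y,c=(0.545,-0.0335),yaw=-0.028):
    return np.array(c)+[x*np.cos(yaw)-y*np.sin(yaw),x*np.sin(yaw)+y*np.cos(yaw)]
E
python3 - <<'E'
from h import *
for a in(-.058,.058):
  for b in(.09,-.09): print(a,b,T(a,b),T(a+np.sign(a)*.04,b))
print(sh([.451,.055,.2]).round(2), arm.grasp_offset)
E
```

```text
-0.058 0.09 [0.48954241 0.05808851] [0.44955808 0.05920836]
-0.058 -0.09 [ 0.48450306 -0.12184093] [ 0.44451874 -0.12072108]
0.058 0.09 [0.60549694 0.05484093] [0.64548126 0.05372108]
0.058 -0.09 [ 0.60045759 -0.12508851] [ 0.64044192 -0.12620836]
[-36.93   1.85 -41.71] 0.0188
```

move_arm(commands=[[[-36.9,1.8,-41.7],[0,0,0],-1],[[-36.9,1.8,-41.7],[0,0,0],-1],[[-36.9,1.8,-41.7],[0,0,0],-1],[[-36.9,1.8,-41.7],[0,0,0],-1],[[-36.9,1.8,-41.7],[0,0,0],-1],[[-36.9,1.8,-41.7],[0,0,0],-1],[[-36.9,1.8,-41.7],[0,0,0],-1],[[-36.9,1.8,-41.7],[0,0,0],-1],[[-36.9,1.8,-41.7],[0,0,0],-1],[[-36.9,1.8,-41.7],[0,0,0],-1]])

```text
clock: 1.1
tool_pos: [0.4214, 0.102, 0.2024]
tool_rot: [-1.331, -0.995, 0.995]
contact_force: [1.1, 0.4, 0.5]
opening: 0.186
```

Run:
```python
from h import *
p=camera_params("wrist"); s=arm.sense(); im=capture("wrist"); cv2.imwrite("pics/w0.png",im)
print(p, s["clock"],s["tool_pos"],s["qvel"].round(3) if hasattr(s["qvel"],"round") else s["qvel"])
```

```text
{'intrinsics': array([[376.71166554,   0.        , 277.69755845],
       [  0.        , 376.71166554, 211.74382062],
       [  0.        ,   0.        ,   1.        ]]), 'D': array([-0.00709773,  0.        ,  0.        ,  0.        ,  0.        ]), 'xyz': array([0.3551485 , 0.12040335, 0.36737093]), 'orientation': array([2.34502942, 1.75636143, 0.22240067])} 1.1 [0.42143878 0.10199603 0.20243771] [-1.092e+00  2.790e-01 -2.940e-01 -1.000e-03  4.000e-03 -1.085e+00]
```

View pics/w0.png

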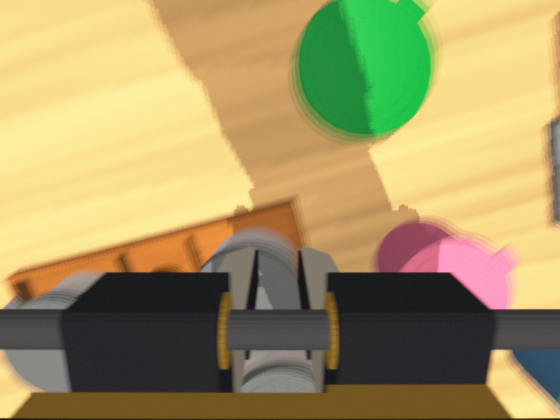

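The wrist camera looks back toward the robot. It shows the green and pink decoys at (365,65) and (445,275), and tub_1 under the fingers at about (265,270). I'll let the arm settle, then position over tub_1's edge.

move_arm(commands=[[[0,0,0],[0,0,0],-1],[[0,0,0],[0,0,0],-1]])

```text
clock: 1.35
tool_pos: [0.4204, 0.1042, 0.2022]
tool_rot: [-1.331, -0.994, 0.995]
contact_force: [-0.3, -0.2, 0.2]
opening: 0.01
```

Run:
```python
from h import *
s=arm.sense();print(s["tool_pos"],s["contact_force"],np.abs(s["qvel"]).max(),sh([.4495,.059,.095]).round(2))
```

```text
[0.42041368 0.10418868 0.20223097] [-0.27027441 -0.19974927  0.23814989] 0.03351785913516368 [-3.51 10.72 -4.08]
```

move_arm(commands=[[[-3.5,5.0,-4.1],[0,0,0],-1],[[-3.5,8.5,-4.1],[0,0,0],-1],[[-3.5,10.7,-4.1],[0,0,0],-1],[[-3.5,10.7,-4.1],[0,0,0],-1],[[-3.5,10.7,-4.1],[0,0,0],-1],[[-3.5,10.7,-4.1],[0,0,0],-1]])

```text
clock: 1.95
tool_pos: [0.4509, 0.0598, 0.0971]
tool_rot: [-1.332, -0.998, 0.995]
contact_force: [0.3, 0.6, 0.4]
opening: 0.009
```

Run:
```python
from h import *
s=arm.sense();print(s["tool_pos"],s["contact_force"])
cv2.imwrite("pics/s1.png",cv2.resize(capture("side")[180:310,200:400],None,fx=3.5,fy=3.5))
```

```text
[0.45087273 0.05977221 0.09707414] [0.26911814 0.60822131 0.3824187 ]
```

View pics/s1.png

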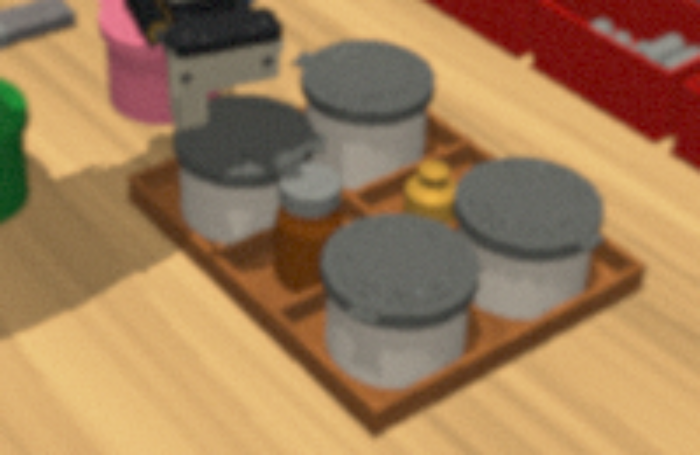

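The fingertips are over tub_1's lid near its outer edge, at crop px (195,105). Now I'll descend in small steps.

move_arm(commands=[[[0,1.0,0],[0,0,0],-1],[[0,1.1,0],[0,0,0],-1],[[0,1.2,0],[0,0,0],-1],[[0,1.3,0],[0,0,0],-1],[[0,1.3,0],[0,0,0],-1]])

```text
clock: 2.5
tool_pos: [0.4502, 0.0588, 0.0824]
tool_rot: [-1.331, -0.995, 0.995]
contact_force: [-0.2, -0.2, -0.1]
opening: 0.007
```

move_arm(commands=[[[0,0.05,0],[0,0,0],-1],[[0,0.1,0],[0,0,0],-1],[[0,0.15,0],[0,0,0],-1],[[0,0.2,0],[0,0,0],-1],[[0,0.2,0],[0,0,0],-1]])

```text
clock: 3.0
tool_pos: [0.4502, 0.0588, 0.0804]
tool_rot: [-1.331, -0.995, 0.995]
contact_force: [0.4, 0.6, -0.1]
opening: 0.005
```

move_arm(commands=[[[0,0.05,0],[0,0,0],-1],[[0,0.1,0],[0,0,0],-1],[[0,0.15,0],[0,0,0],-1],[[0,0.2,0],[0,0,0],-1],[[0,0.2,0],[0,0,0],-1]])

```text
clock: 3.5
tool_pos: [0.4502, 0.0588, 0.0784]
tool_rot: [-1.331, -0.995, 0.995]
contact_force: [-1.3, -0.2, 0.2]
opening: -0.001
```

move_arm(commands=[[[0,0.05,0],[0,0,0],-1],[[0,0.1,0],[0,0,0],-1],[[0,0.15,0],[0,0,0],-1],[[0,0.2,0],[0,0,0],-1],[[0,0.2,0],[0,0,0],-1]])

```text
clock: 4.0
tool_pos: [0.4502, 0.0588, 0.0764]
tool_rot: [-1.331, -0.995, 0.995]
contact_force: [0.5, -0.2, -0.6]
opening: 0.009
```

move_arm(commands=[[[0,0.05,0],[0,0,0],-1],[[0,0.1,0],[0,0,0],-1],[[0,0.15,0],[0,0,0],-1],[[0,0.2,0],[0,0,0],-1],[[0,0.2,0],[0,0,0],-1]])

```text
clock: 4.5
tool_pos: [0.4502, 0.0588, 0.0744]
tool_rot: [-1.331, -0.995, 0.995]
contact_force: [0.3, 0.3, -0.2]
opening: 0.001
```

move_arm(commands=[[[0,0.05,0],[0,0,0],-1],[[0,0.1,0],[0,0,0],-1],[[0,0.15,0],[0,0,0],-1],[[0,0.2,0],[0,0,0],-1],[[0,0.2,0],[0,0,0],-1]])

```text
clock: 5.0
tool_pos: [0.4503, 0.0588, 0.0728]
tool_rot: [-1.331, -0.995, 0.995]
contact_force: [-1.7, -0.1, 6.1]
opening: 0.005
```

Tub_1 is rigid: 6 N arrived within less than 1.6 mm, with its top at about 72.9 mm. Next is tub_3's outer edge.

Run:
```python
from h import *
f=[.4503,.0588,.0724]
print(sh([.6455,.0535,.1024],f).round(2),sh([.6455,.0535,.0854],f).round(2))
```

```text
[  5.01  -3.   -18.87] [  5.01  -1.3  -18.87]
```

move_arm(commands=[[[0,-3,0],[0,0,0],-1],[[1.2,-3,-4.5],[0,0,0],-1],[[2.4,-3,-9],[0,0,0],-1],[[3.6,-3,-13.5],[0,0,0],-1],[[5,-3,-18.9],[0,0,0],-1],[[5,-3,-18.9],[0,0,0],-1],[[5,-2,-18.9],[0,0,0],-1],[[5,-1.3,-18.9],[0,0,0],-1],[[5,-1.3,-18.9],[0,0,0],-1]])

```text
clock: 5.9
tool_pos: [0.6437, 0.0534, 0.0839]
tool_rot: [-1.329, -0.993, 0.997]
contact_force: [-0.4, 0.3, -0.3]
opening: 0.005
```

move_arm(commands=[[[0,0.05,0],[0,0,0],-1],[[0,0.1,0],[0,0,0],-1],[[0,0.15,0],[0,0,0],-1],[[0,0.15,0],[0,0,0],-1]])

```text
clock: 6.3
tool_pos: [0.6457, 0.0533, 0.0842]
tool_rot: [-1.332, -0.996, 0.995]
contact_force: [0.2, 0.1, 0.1]
opening: 0.002
```

move_arm(commands=[[[0,0.05,0],[0,0,0],-1],[[0,0.1,0],[0,0,0],-1],[[0,0.15,0],[0,0,0],-1],[[0,0.2,0],[0,0,0],-1],[[0,0.2,0],[0,0,0],-1]])

```text
clock: 6.8
tool_pos: [0.6456, 0.0533, 0.0819]
tool_rot: [-1.331, -0.995, 0.995]
contact_force: [0.3, 0.6, 0.4]
opening: 0.002
```

move_arm(commands=[[[0,0.05,0],[0,0,0],-1],[[0,0.1,0],[0,0,0],-1],[[0,0.15,0],[0,0,0],-1],[[0,0.15,0],[0,0,0],-1]])

```text
clock: 7.2
tool_pos: [0.6458, 0.0533, 0.0806]
tool_rot: [-1.332, -0.996, 0.995]
contact_force: [0.8, -0.2, 1.6]
opening: 0.003
```

move_arm(commands=[[[0,0.04,0],[0,0,0],-1],[[0,0.08,0],[0,0,0],-1],[[0,0.08,0],[0,0,0],-1]])

```text
clock: 7.5
tool_pos: [0.646, 0.0533, 0.0799]
tool_rot: [-1.332, -0.996, 0.995]
contact_force: [1.7, 0.9, 2.7]
opening: 0.003
```

move_arm(commands=[[[0,0.05,0],[0,0,0],-1],[[0,0.1,0],[0,0,0],-1],[[0,0.1,0],[0,0,0],-1]])

```text
clock: 7.8
tool_pos: [0.6461, 0.0533, 0.079]
tool_rot: [-1.332, -0.996, 0.995]
contact_force: [1.7, -0.1, 5.0]
opening: 0.004
```

move_arm(commands=[[[0,0.05,0],[0,0,0],-1],[[0,0.1,0],[0,0,0],-1],[[0,0.1,0],[0,0,0],-1]])

```text
clock: 8.1
tool_pos: [0.6462, 0.0533, 0.0783]
tool_rot: [-1.332, -0.996, 0.995]
contact_force: [2.1, -0.3, 7.1]
opening: 0.001
```

move_arm(commands=[[[0,0,0],[0,0,0],-1],[[0,0,0],[0,0,0],-1],[[0,0,0],[0,0,0],-1]])

```text
clock: 8.4
tool_pos: [0.6462, 0.0533, 0.0783]
tool_rot: [-1.332, -0.996, 0.995]
contact_force: [2.0, 0.1, 7.5]
opening: 0.004
```

Run:
```python
from h import *
a=cv2.imread("pics/side0.png"); b=capture("side"); s=arm.sense(); print(s["tool_pos"],s["contact_force"])
c=lambda i:cv2.resize(i[185:285,235:385],None,fx=5,fy=3*5/5*1.0) if 0 else cv2.resize(i[190:260,240:340],None,fx=4,fy=4,interpolation=cv2.INTER_CUBIC)
cv2.imwrite("pics/s2.png",np.hstack([c(a),c(b)]))
```

```text
[0.64622993 0.0533322  0.0783276 ] [ 2.10188947 -0.60101533  6.59221821]
```

View pics/s2.png

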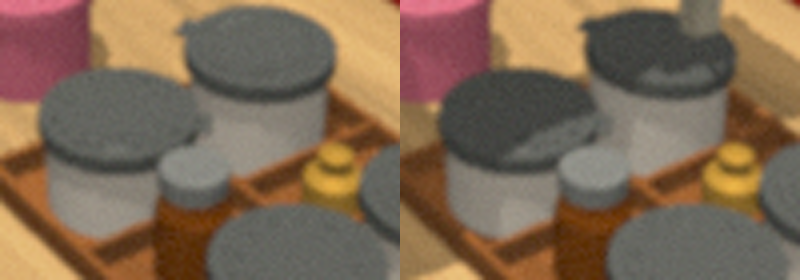

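The lid at the far left seems tilted down under the fingers, at px (700,30) of the right crop, but this isn't conclusive. I'll press a little further to see whether it keeps yielding.

move_arm(commands=[[[0,0.05,0],[0,0,0],-1],[[0,0.1,0],[0,0,0],-1],[[0,0.1,0],[0,0,0],-1]])

```text
clock: 8.75
tool_pos: [0.6463, 0.0534, 0.078]
tool_rot: [-1.332, -0.997, 0.994]
contact_force: [0.0, -0.4, 13.0]
opening: 0.003
```

move_arm(commands=[[[0,-3,0],[0,0,0],-1],[[-4.4,-3,-1.2],[0,0,0],-1],[[-8.8,-3,-2.4],[0,0,0],-1],[[-13.2,-3,-3.5],[0,0,0],-1],[[-17.4,-3,-4.6],[0,0,0],-1],[[-17.4,-2.5,-4.6],[0,0,0],-1],[[-17.4,-1.5,-4.6],[0,0,0],-1],[[-17.4,-0.8,-4.6],[0,0,0],-1],[[-17.4,-0.8,-4.6],[0,0,0],-1],[[-17.4,-0.8,-4.6],[0,0,0],-1]])

```text
clock: 9.75
tool_pos: [0.6405, -0.1254, 0.0843]
tool_rot: [-1.33, -0.996, 0.997]
contact_force: [-0.9, 0.0, 0.9]
opening: 0.006
```

move_arm(commands=[[[0,0.05,0],[0,0,0],-1],[[0,0.1,0],[0,0,0],-1],[[0,0.15,0],[0,0,0],-1],[[0,0.15,0],[0,0,0],-1]])

```text
clock: 10.15
tool_pos: [0.6406, -0.1265, 0.0833]
tool_rot: [-1.331, -0.996, 0.995]
contact_force: [-0.3, 0.4, 0.2]
opening: 0.006
```

move_arm(commands=[[[0,0.05,0],[0,0,0],-1],[[0,0.1,0],[0,0,0],-1],[[0,0.15,0],[0,0,0],-1],[[0,0.15,0],[0,0,0],-1]])

```text
clock: 10.55
tool_pos: [0.6405, -0.1266, 0.0816]
tool_rot: [-1.331, -0.995, 0.995]
contact_force: [0.4, 0.5, -1.6]
opening: 0.006
```

move_arm(commands=[[[0,0.05,0],[0,0,0],-1],[[0,0.1,0],[0,0,0],-1],[[0,0.15,0],[0,0,0],-1],[[0,0.15,0],[0,0,0],-1]])

```text
clock: 10.95
tool_pos: [0.6405, -0.1266, 0.0801]
tool_rot: [-1.331, -0.995, 0.995]
contact_force: [-0.3, -0.3, 0.4]
opening: 0.007
```

move_arm(commands=[[[0,0.05,0],[0,0,0],-1],[[0,0.1,0],[0,0,0],-1],[[0,0.15,0],[0,0,0],-1],[[0,0.15,0],[0,0,0],-1]])

```text
clock: 11.35
tool_pos: [0.6405, -0.1266, 0.0786]
tool_rot: [-1.331, -0.995, 0.995]
contact_force: [-0.1, -0.8, -0.4]
opening: 0.01
```

move_arm(commands=[[[0,0.05,0],[0,0,0],-1],[[0,0.1,0],[0,0,0],-1],[[0,0.15,0],[0,0,0],-1],[[0,0.15,0],[0,0,0],-1]])

```text
clock: 11.75
tool_pos: [0.6406, -0.1265, 0.0771]
tool_rot: [-1.331, -0.995, 0.995]
contact_force: [0.4, -0.6, -0.5]
opening: 0.004
```

move_arm(commands=[[[0,0.05,0],[0,0,0],-1],[[0,0.1,0],[0,0,0],-1],[[0,0.15,0],[0,0,0],-1],[[0,0.15,0],[0,0,0],-1]])

```text
clock: 12.15
tool_pos: [0.6405, -0.1266, 0.0756]
tool_rot: [-1.331, -0.995, 0.995]
contact_force: [-0.3, -0.1, -0.1]
opening: 0.006
```

move_arm(commands=[[[0,0.05,0],[0,0,0],-1],[[0,0.1,0],[0,0,0],-1],[[0,0.15,0],[0,0,0],-1],[[0,0.15,0],[0,0,0],-1]])

```text
clock: 12.55
tool_pos: [0.6405, -0.1266, 0.0741]
tool_rot: [-1.331, -0.995, 0.995]
contact_force: [0.5, -0.6, -0.2]
opening: 0.001
```

move_arm(commands=[[[0,0.05,0],[0,0,0],-1],[[0,0.1,0],[0,0,0],-1],[[0,0.15,0],[0,0,0],-1],[[0,0.15,0],[0,0,0],-1]])

```text
clock: 12.95
tool_pos: [0.6406, -0.1266, 0.0734]
tool_rot: [-1.332, -0.996, 0.995]
contact_force: [-1.6, 0.4, 6.9]
opening: 0.006
```

Tub_4 is rigid, with 7 N inside 0.7 mm. Tub_3 gave way about 3 mm at 2–6 N and then met a stop, so it is the loose one. I'll go to its middle.

move_arm(commands=[[[0,-3,0],[0,0,0],-1],[[4.1,-3,2.1],[0,0,0],-1],[[8.2,-3,4.2],[0,0,0],-1],[[12.3,-3,6.4],[0,0,0],-1],[[16.4,-3,8.5],[0,0,0],-1],[[16.4,-2.8,8.5],[0,0,0],-1],[[16.4,-1.8,8.5],[0,0,0],-1],[[16.4,-1.1,8.5],[0,0,0],-1],[[16.4,-1.1,8.5],[0,0,0],-1],[[16.4,-1.1,8.5],[0,0,0],-1]])

```text
clock: 13.95
tool_pos: [0.6055, 0.0537, 0.0833]
tool_rot: [-1.332, -0.994, 0.995]
contact_force: [0.1, 0.0, 0.9]
opening: 0.003
```

Run:
```python
from h import *
s=arm.sense();print(s["tool_pos"],s["contact_force"])
b=capture("side");cv2.imwrite("pics/s3.png",cv2.resize(b[170:270,230:370],None,fx=5,fy=5))
```

```text
[0.60550077 0.05374919 0.08327138] [0.0930543  0.02395316 0.91168006]
```

View pics/s3.png

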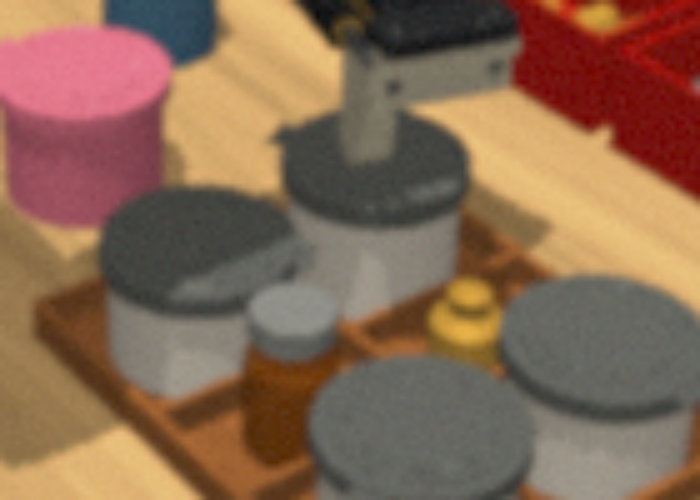

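The fingertips are over the middle of tub_3's lid: the tip is at crop px (368,160) and the lid centre at about (375,163). Pressing down.

move_arm(commands=[[[0,0.05,0],[0,0,0],-1],[[0,0.1,0],[0,0,0],-1],[[0,0.15,0],[0,0,0],-1],[[0,0.2,0],[0,0,0],-1],[[0,0.25,0],[0,0,0],-1],[[0,0.25,0],[0,0,0],-1]])

```text
clock: 14.6
tool_pos: [0.6055, 0.0548, 0.0812]
tool_rot: [-1.331, -0.995, 0.995]
contact_force: [-0.4, -0.3, 0.1]
opening: 0.005
```

move_arm(commands=[[[0,0.05,0],[0,0,0],-1],[[0,0.1,0],[0,0,0],-1],[[0,0.15,0],[0,0,0],-1],[[0,0.2,0],[0,0,0],-1],[[0,0.2,0],[0,0,0],-1]])

```text
clock: 15.1
tool_pos: [0.6055, 0.0548, 0.0801]
tool_rot: [-1.332, -0.996, 0.995]
contact_force: [-4.5, -0.0, 10.0]
opening: 0.007
```

move_arm(commands=[[[0,0.05,0],[0,0,0],-1],[[0,0.1,0],[0,0,0],-1],[[0,0.15,0],[0,0,0],-1],[[0,0.2,0],[0,0,0],-1],[[0,0.2,0],[0,0,0],-1]])

```text
clock: 15.6
tool_pos: [0.6055, 0.0548, 0.0781]
tool_rot: [-1.331, -0.996, 0.995]
contact_force: [-4.4, 0.1, 9.8]
opening: 0.01
```

Force stays at 10 N while the lid sinks 2 mm, so this is the loose one. Continuing to the stop.

move_arm(commands=[[[0,0.05,0],[0,0,0],-1],[[0,0.1,0],[0,0,0],-1],[[0,0.15,0],[0,0,0],-1],[[0,0.2,0],[0,0,0],-1],[[0,0.2,0],[0,0,0],-1]])

```text
clock: 16.1
tool_pos: [0.6056, 0.0548, 0.0764]
tool_rot: [-1.332, -0.996, 0.995]
contact_force: [-4.4, -1.1, 12.2]
opening: -0.001
```

move_arm(commands=[[[0,0.05,0],[0,0,0],-1],[[0,0.1,0],[0,0,0],-1],[[0,0.1,0],[0,0,0],-1]])

```text
clock: 16.4
tool_pos: [0.6056, 0.0548, 0.0762]
tool_rot: [-1.332, -0.996, 0.995]
contact_force: [-9.2, -0.8, 21.3]
opening: 0.005
```

move_arm(commands=[[[0,0.05,0],[0,0,0],-1],[[0,0.05,0],[0,0,0],-1],[[0,0.05,0],[0,0,0],-1]])

```text
clock: 16.7
tool_pos: [0.6057, 0.0548, 0.0762]
tool_rot: [-1.332, -0.996, 0.995]
contact_force: [-10.5, -0.8, 25.4]
opening: 0.006
```

Firm stop at z 76.2 mm: 25 N with no further travel. I'll lift off and re-check the edge lightly for rocking.

move_arm(commands=[[[0,-1.5,0],[0,0,0],-1],[[0,-1.5,0],[0,0,0],-1],[[1,-1.5,-3.9],[0,0,0],-1],[[1,-1.5,-3.9],[0,0,0],-1],[[1,-0.8,-3.9],[0,0,0],-1],[[1,-0.4,-3.9],[0,0,0],-1],[[1,-0.4,-3.9],[0,0,0],-1],[[1,-0.4,-3.9],[0,0,0],-1]])

```text
clock: 17.5
tool_pos: [0.6451, 0.0534, 0.0773]
tool_rot: [-1.331, -0.995, 0.996]
contact_force: [-0.0, -0.1, -0.2]
opening: 0.005
```

move_arm(commands=[[[0,0.05,0],[0,0,0],-1],[[0,0.1,0],[0,0,0],-1],[[0,0.1,0],[0,0,0],-1]])

```text
clock: 17.8
tool_pos: [0.6456, 0.0533, 0.0766]
tool_rot: [-1.331, -0.995, 0.995]
contact_force: [0.6, 0.3, -0.3]
opening: 0.005
```

move_arm(commands=[[[0,0.05,0],[0,0,0],-1],[[0,0.1,0],[0,0,0],-1],[[0,0.1,0],[0,0,0],-1]])

```text
clock: 18.1
tool_pos: [0.6457, 0.0534, 0.0763]
tool_rot: [-1.331, -0.995, 0.995]
contact_force: [-2.9, 0.7, 7.2]
opening: 0.006
```

The lid is rigid now: 7 N within 0.3 mm. Retreating upward.

move_arm(commands=[[[0,-5,0],[0,0,0],-1],[[0,-10,0],[0,0,0],-1],[[0,-14,0],[0,0,0],-1],[[0,-14,0],[0,0,0],-1],[[0,-14,0],[0,0,0],-1],[[0,-14,0],[0,0,0],-1]])

```text
clock: 18.7
tool_pos: [0.6449, 0.0533, 0.214]
tool_rot: [-1.33, -0.993, 0.997]
contact_force: [-1.0, 0.5, -0.1]
opening: 0.005
```

Run:
```python
from h import *
b=capture("side");cv2.imwrite("pics/s4.png",b);s=arm.sense();print(s["clock"],s["tool_pos"],s["contact_force"])
```

```text
18.75 [0.64494412 0.05331561 0.21379081] [ 0.03036618 -0.39760931 -0.46295075]
```

View pics/s4.png

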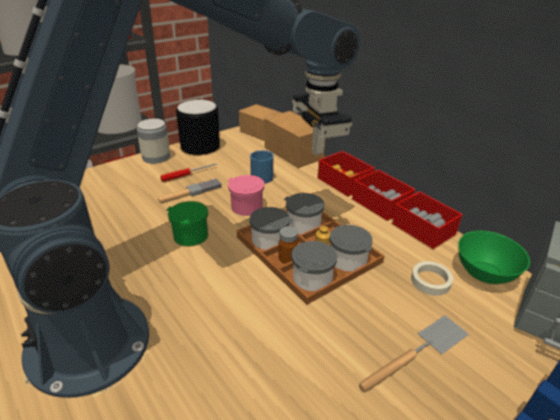

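The arm is clear at px (320,120). The tray and tubs, the jar (289,245), the weight (323,235) and the other visible loose things are where they were. Handing in.

```bash
python3 -c "
from plant import arm; print(arm.sign_off())"
```

```text
the job is handed in; nothing more can be done
None
```

The loose lid was on tub_3 (far left). I pressed it fully home and handed the job in at about 19 s of the 40 s allowed.

- **Finding it:** I pressed lids 1, 3 and 4 near their outer edges.
  - Tubs 1 and 4 were rigid, taking 6–7 N with little movement.
  - Tub_3's edge sank about 3 mm at 2–7 N and then met a stop. That is stiffer and shorter than the 4 N and 4–5 mm you described.
  - That edge test reached 13 N at the end, which is more than a light press.
  - I did not test tub_2, because the loose lid was already found.
- **Pressing it home:** In the middle, the lid gave way at a steady 10 N or so. It sank about 4–5 mm to a hard stop at 76.2 mm above the bench. Pushing up to 25 N moved it no further.
- **Last checks:** Pressing the same edge again met 7 N within 0.3 mm, so it no longer rocks. The final side picture shows the arm clear and the jar, weight and other loose things unmoved by eye. I saw no check fail.

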